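# Shut and latch the board test fixture

### The arm

A 6-joint arm with a two-finger parallel gripper is mounted at the origin on the work surface. World frame = base frame: x ahead of the robot, y to its left, z up, the work surface at z = 0. Lengths are in m, angles in rad, forces in N, time in s.
With the tool pointing down it reaches from about 0.25 to 0.725 m from the base axis. Payload 4 kg.
Tool frame: the origin (TCP) lies midway between the tips of the shut fingers; the grasp point (between the pads) lies 19 mm behind it; z points along the fingers, x is the direction in which the jaws open and shut, and the axes are right-handed (so a half turn about z gives the same grasp; the last joint's range is limited). The gripper opens to 85 mm and grips with 20 to 120 N. Pads are 22 mm wide; open, the fingers measure 114 mm over their backs; the gripper's body (76 mm by 85 mm) begins 54 mm behind the grasp point. The pads swing forward as they close: fully open they stand 13 mm farther back than shut.
Start: joints at [1.313, 0.241, 0.005, 1.335, 0, 1.571], TCP at [0.127, 0.483, 0.231] pointing down, gripper open.
Joint ranges: [-2.72, 2.72], [-1.05, 1.87], [-1.09, 1.28], [-1.99, 2.15], [-1.42, 1.44], [-3.14, 3.14]. Speed limits (rad/s): [2.79, 2.79, 3.14, 3.14, 3.14, 3.14].

### API

Orientations are given as a unit quaternion [x, y, z, w].
In Python, from workcell import bot, vision, ticket gives the robot as it stands.
- The arm moves only by the tool play_rows, never from a script. Its argument "deltas" is one flat list of numbers, 5 for each row, row after row: the opening, from 0 (shut) to 1 (fully open), then the shift along the tool's x, y, z in units of 60 mm (1.0 is 60 mm), then the turn about the tool's z in degrees. A call has 1 to 12 rows; each row shifts and turns the pose as measured when the row begins, along the tool's axes as they then stand; what a row does not reach is not made up. A row lasts 1/8 s, in which the tool goes at most 62.5 mm and 10.7 degrees, less where a joint would pass 70% of its speed; a pose out of reach is approached as far as the arm can. A call is refused whole if a number of a shift passes 1 or a number of a turn 10.7, either way. A call with a gripper value outside its range is refused whole. The fingers move at their own pace and stop on an object; the grip force is fixed at half the most. Time passes only in rows, so rows that do not move let the fingers close. It gives the time, the measured TCP pose, the force and the opening at its end, in the units of the state.
- bot.get_obs(): the state, without advancing time (a new reading comes with each control period).
- vision.camera(name): name is "side" or "top"; returns a dict with "color" (384x512x3 uint8, blue, green, red), "intrinsics" (3x3 intrinsics, pixels), "k1" (the pictures are not rectified: a ray, as slopes to the right and down, at radius r is drawn at 1 + k1 r^2 times it, then the intrinsics apply), "rvec" (rotation vector, rad) and "tvec" (3), from world to camera coordinates, as OpenCV has them. Camera axes: x right, y down, z forward; pixel columns grow to the right and rows downward; lengths in m; the calibration is good to about 2 mm. A picture is of the moment at which its call begins. There is no depth.
- ticket.job_done(): hands the job in, once; it reports no verdict.
The state is a dict: "clock": time; "joint_pos": joint angles; "joint_vel": joint speeds; "tau": joint torques, N m; "eef_pos": TCP position; "tool_rot": TCP orientation; "ft_force": force on the tool from outside, world axes, zero at the start; "ft_torque": the same for the moment, N m; "grip_width": finger opening in m.
Only numpy, scipy, OpenCV 4.12 (cv2) and the standard library are available. Lean on these libraries where they do the work, as an engineer would, in place of code of your own. Each camera call takes 0.05 s, during which the arm holds its last target. There are 200 camera calls.

### The job

A circuit board lies ready in the bench test fixture, whose hinged lid has been left standing open. Pushing with the fingertips only, swing the lid gently down until it is fully shut, without slamming it, and then push the slide latch at the front fully home so that its tongue covers the lid's strike. Do not touch the board, and leave the other things on the bench where they are.

Things in the scene. Friction and masses are not known exactly. Their poses are not given: they have to be found in the camera images.
- fixture: Test fixture screwed to the bench: black case with aluminium deck 260 (x) x 280 (y) mm, deck surface 60 mm above the bench. Origin: centre of its underside, on the bench. x axis from the latch side (front, nearest the robot) to the hinge side (back), y left, z up. Offsets given elsewhere are in this frame. The board lies on the deck under the lid.
- lid (a joint): Lid angle in rad: 0 = fully shut on its stop, growing as it opens upward; 1.57 = upright. Starts at 0.9 to 1.35; must not be forced back beyond 1.55. Stiff friction hinges (about 0.65 N m; lid about 0.45 kg) keep it at any angle, it neither falls nor springs back: about 1 to 6 N pushed square to its outer face at the front rail swings it down.
- lid_hinge (a point): Middle of the lid's hinge line, which runs along the fixture's y axis at x = +105 mm, 60 mm above the bench. The lid is a black frame 170 mm long from here to its free front edge, 240 mm wide, 34 mm thick, with a clear window; the plane of its underside passes through this line. Shut, it covers x = -65 to +105 mm and its top is 94 mm above the bench.
- lid_rail (a point): Middle of the outer (upper) face of the lid's front rail, where one pushes: 155 mm along the lid from the hinge line, 15 mm from the free edge; the rail is 240 mm wide and 30 mm deep. Moves with the lid; z axis square to the outer face, away from the lid; x axis along the lid towards the hinge. A steel strike 50 mm wide juts 18 mm from the free edge near the underside.
- latch (a joint): Travel of the slide latch in m: 0 = drawn back, 0.020 = fully home at its stop, its tongue 15 mm over the strike of the shut lid. Slides along the fixture's +x between two guide blocks against about 2.5 N of friction and stays where it is left. Starts at 0 to 0.003; must stay back until the lid is shut.
- latch_face (a point): Middle of the front face (towards the robot) of the latch's upright dark steel thumb plate, 24 mm above the deck; plate 64 mm wide (y), 6 mm thick, from 2 to 36 mm above the deck. Face at x = -115 mm drawn back, -95 mm home; deck's front edge at x = -130 mm. Guide blocks 20 mm high stand 33 to 49 mm either side of the middle, x = -92 to -70 mm.
- board: Blue circuit board 100 x 160 mm with heatsink and connectors up to 16 mm high, lying loose in its nest on the deck under the lid, underside 64 mm above the bench; origin at the centre of its underside, x and y along the fixture's. Not to be touched.
- blower: Black rubber dust-blower bulb standing upright on the bench, 58 mm across, 145 mm high with its nozzle up; origin at the centre of its foot. Bystander.
- loupe: Black eyepiece loupe standing on the bench, 48 mm across, 54 mm high; origin at the centre of its foot. Bystander.
- jar: Small white screw-top jar, 52 mm across, 62 mm high; origin at the centre of its foot. Bystander.
- tray: Grey open tray 300 (x) x 200 (y) x 55 mm holding spare boards, fixed on the bench beside the fixture; origin at the centre of its underside. Bystander.

How it is judged:
By the outcome, as a careful person would: the job done as asked, in the order asked, and still so for the second after the job is handed in, with the robot touching nothing.
It also fails if it takes over 45 s, if anything falls off the work surface, if the arm or the gripper's body presses on something with over 40 N, if the wrist force passes 120 N, or if a joint passes its speed limit or range.

## Working session

There is one attempt and no reset: what is moved stays moved. The work goes in short steps, Python scripts to look and compute and a tool call to move; the robot and the scene stay as the last step left them, time stands still between calls to the robot, and variables do not carry over. Pictures are saved under pics/ and viewed, about 8 in all and at most 12, crops included, and the job is handed in when it is done.

Besides the shell and the picture viewer there is one more tool, called as a command line: name --argument value ..., lists and objects as JSON in quotes. play_rows: Moves the arm, as the interface text tells. Its arguments: {"type":"object","properties":{"deltas":{"type":"array"}},"required":["deltas"]}

```bash
mkdir -p pics; cat > h.py <<'E'
import numpy as np, cv2
from workcell import bot, vision, ticket
def cam(n,save=None):
    c=vision.camera(n)
    if save: cv2.imwrite('pics/'+save,c['color'])
    return c
def ray(c,uv):
    K=np.array(c['intrinsics']);R=cv2.Rodrigues(np.array(c['rvec'],float))[0];t=np.array(c['tvec'],float).ravel()
    p=cv2.undistortPoints(np.array([[uv]],float),K,np.array([c['k1'],0,0,0,0.]))[0,0]
    return -R.T@t, R.T@np.array([p[0],p[1],1])
def onz(c,uv,z):
    o,d=ray(c,uv); return o+d*(z-o[2])/d[2]
def proj(c,P):
    return cv2.projectPoints(np.array(P,float).reshape(-1,1,3),np.array(c['rvec'],float),np.array(c['tvec'],float),np.array(c['intrinsics'],float),np.array([c['k1'],0,0,0,0.]))[0].reshape(-1,2)
E
python3 - <<'E'
from h import *
import pickle
d={n:cam(n,n+'0.png') for n in('side','top')}
pickle.dump(d,open('c0.pkl','wb'))
for n in d:
    c=d[n]; print(n,ray(c,(256,192)),c['intrinsics'],c['k1'])
print(bot.get_obs())
E
```

```text
side (array([0.35260358, 0.7787523 , 0.75423933]), array([ 0.22325488, -0.71511643, -0.66255106])) [[377.67270835   0.         254.9018549 ]
 [  0.         377.67270835 186.66309717]
 [  0.           0.           1.        ]] -0.11388441773714086
top (array([0.4391435 , 0.02294226, 1.12870579]), array([ 0.14269122,  0.02822507, -0.98951014])) [[416.91553657   0.         262.58613797]
 [  0.         416.91553657 189.42397383]
 [  0.           0.           1.        ]] -0.1394443475108803
{'clock': 0.1, 'joint_pos': array([1.31299138e+00, 2.41357071e-01, 3.88311811e-03, 1.33519565e+00,
       1.64708566e-05, 1.57079532e+00]), 'joint_vel': array([-0.00045089, -0.0005129 ,  0.00340399,  0.00019972, -0.00040017,
        0.00143319]), 'tau': array([ 7.18613519e-04, -3.73137367e+01,  2.53009969e+01,  1.08747755e-02,
       -8.73124879e-07, -5.72258486e-06]), 'eef_pos': array([0.12733367, 0.48294316, 0.23050149]), 'tool_rot': array([ 7.92135275e-01,  6.10344844e-01, -7.46970694e-04,  5.65147601e-04]), 'ft_force': array([ 0.85933924, -0.43841032, -0.38912446]), 'ft_torque': array([ 0.03960129,  0.00068286, -0.03719633]), 'grip_width': 0.0855463373783344}
```

View pics/side0.png

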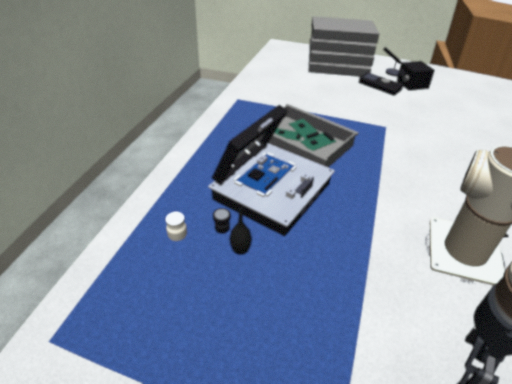

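View pics/top0.png

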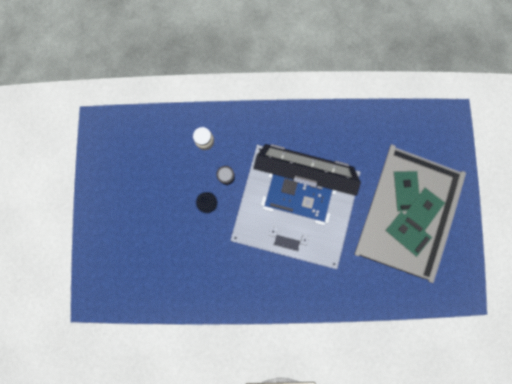

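```bash
python3 - <<'E'
from h import *
import pickle
d=pickle.load(open('c0.pkl','rb'))
a=cv2.resize(d['top']['color'][135:275,225:375],None,fx=4,fy=4,interpolation=cv2.INTER_CUBIC)
cv2.imwrite('pics/ct.png',a)
b=cv2.resize(d['side']['color'][95:245,200:350],None,fx=4,fy=4,interpolation=cv2.INTER_CUBIC)
cv2.imwrite('pics/cs.png',b)
c=d['top']
for uv in [(234,240),(338,267),(258,146)]: print(onz(c,uv,.06))
E
```

```text
[0.47037113 0.11143572 0.06      ]
[ 0.39699818 -0.15194408  0.06      ]
[0.71572897 0.04645953 0.06      ]
```

View pics/ct.png

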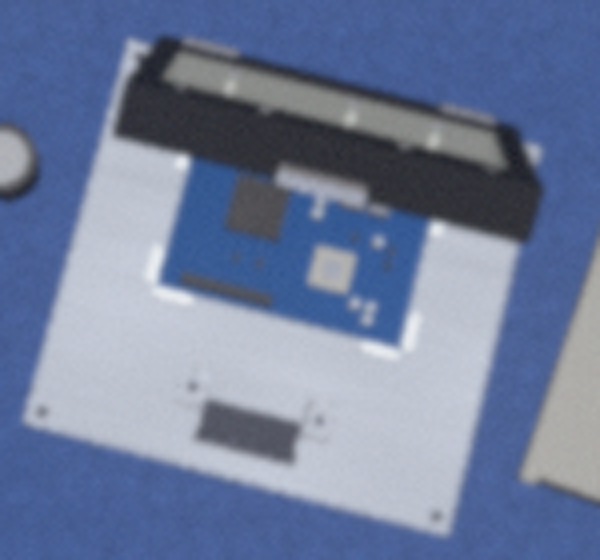

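View pics/cs.png

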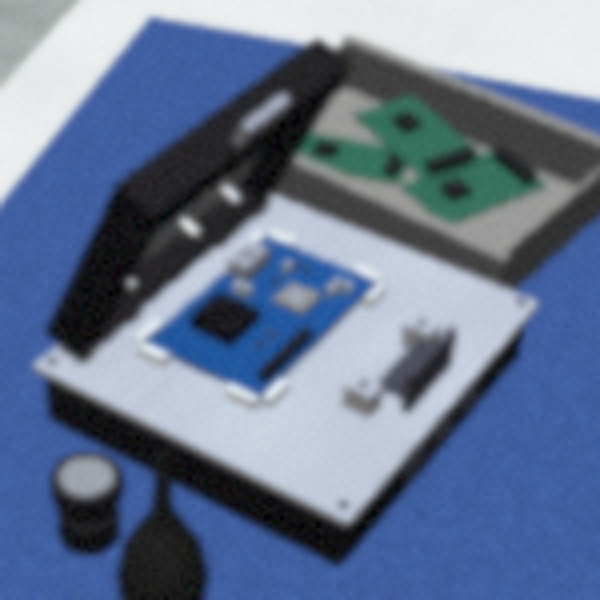

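```bash
cat > fit.py <<'E'
from h import *
import pickle
from scipy.optimize import least_squares
d=pickle.load(open('c0.pkl','rb'))
T=lambda u,v:(u/4+225-.375,v/4+135-.375)
S=lambda u,v:(u/4+200-.375,v/4+95-.375)
def lid(th,l,y,h): # along l, height h above underside
    return [.105-l*np.cos(th)+h*np.sin(th), y, .06+l*np.sin(th)+h*np.cos(th)]
obs=[('top',T(23,423),'FL'),('top',T(449,535),'FR'),('top',T(130,38),'BL'),
('side',S(348,526),'FL'),('side',S(538,303),'FR'),('side',S(36,365),'BL'),
('top',T(115,135),'uL'),('top',T(527,242),'uR'),('top',T(541,187),'oR'),
('side',S(122,190),'oL'),('side',S(318,42),'oR')]
def pts(p,th):
    f={'FL':[-.13,.14,.06],'FR':[-.13,-.14,.06],'BL':[.13,.14,.06],'uL':lid(th,.17,.12,0),'uR':lid(th,.17,-.12,0),'oL':lid(th,.17,.12,.034),'oR':lid(th,.17,-.12,.034)}
    R=np.array([[np.cos(p[2]),-np.sin(p[2]),0],[np.sin(p[2]),np.cos(p[2]),0],[0,0,1]])
    return {k:R@np.array(v)+[p[0],p[1],0] for k,v in f.items()}
def res(p):
    P=pts(p,p[3]); return np.concatenate([proj(d[n],P[k])[0]-uv for n,uv,k in obs])
if __name__=='__main__':
    r=least_squares(res,[.56,-.05,-.27,1.1],loss='soft_l1')
    print(r.x); print(res(r.x).reshape(-1,2).round(1))
    x,y,a,th=r.x
    R=np.array([[np.cos(a),-np.sin(a),0],[np.sin(a),np.cos(a),0],[0,0,1]])
    for n,p in [('railmid',lid(th,.155,0,.034)),('hinge',[.105,0,.06]),('latch',[-.115,0,.084])]: print(n,R@p+[x,y,0])
    c=d['top']
    # blower top / loupe / jar from masks positions
    for n,uv,z in [('blower',(206,202),.145),('loupe',(226,175),.054),('jar',(203,136),.062)]: print(n,onz(c,uv,z))
E
python3 fit.py
```

```text
[ 0.55820829 -0.0485555  -0.27485383  1.14150912]
[[-0.3 -0.6]
 [-0.4 -0.6]
 [-0.8 -0.1]
 [ 1.  -1.2]
 [ 0.8 -0.7]
 [-0.4  0. ]
 [-1.6  0.3]
 [-0.2  0.5]
 [ 0.8 -0.1]
 [-0.6 -2. ]
 [ 0.7 -2. ]]
railmid [ 0.62692866 -0.06793402  0.21508729]
hinge [ 0.6592671  -0.07705316  0.06      ]
latch [ 0.44752483 -0.01734378  0.084     ]
blower [0.55907886 0.17073774 0.145     ]
loupe [0.64068656 0.13181863 0.054     ]
jar [0.74590183 0.19225894 0.062     ]
```

play_rows --deltas '[0,0,0,-0.8,0.9,0,0,0,-0.8,0,0,-0.47,0.8,0,0,0,-0.47,0.8,0,0,0,-0.47,0.8,0,0,0,-0.47,0.8,0,0,0,-0.47,0.8,0,0,0,-0.47,0.8,0,0,0,-0.47,0.8,0,0,0,-0.47,0.8,0,0]'

```text
clock: 1.35
eef_pos: [0.4429, 0.1548, 0.3265]
tool_rot: [0.794, 0.608, -0.004, 0.003]
ft_force: [1.3, 0.3, 0.4]
grip_width: -0.0002
```

```bash
cat > st.py <<'E'
from h import *
from scipy.spatial.transform import Rotation as Ro
o=bot.get_obs(); a=-.2749
R=np.array([[np.cos(a),-np.sin(a),0],[np.sin(a),np.cos(a),0],[0,0,1]])
m=Ro.from_quat(o['tool_rot']).as_matrix()
print('t',round(o['clock'],2),'fix',(R.T@(o['eef_pos']-[.5582,-.0486,0])).round(4),'F',(R.T@o['ft_force']).round(2),'w',round(o['grip_width'],4))
print((R.T@m).round(3).tolist(), o['joint_pos'].round(2))
E
python3 st.py
```

```text
t 1.35 fix [-0.1662  0.1645  0.3265] F [1.15 0.6  0.37] w -0.0002
[[-0.011, 1.0, -0.0], [1.0, 0.011, -0.01], [-0.01, -0.0, -1.0]] [ 0.34  0.16  0.15  1.57 -0.01  0.61]
```

play_rows --deltas '[0,-0.46,0.77,0,0.6,0,-0.46,0.77,0,0,0,-0.46,0.77,0,0,0,-0.46,0.77,0,0,0,-0.46,0.77,0,0,0,-0.4,0.75,0,0,0,0,0,0,0]'

```text
clock: 2.22
eef_pos: [0.6719, -0.0882, 0.3187]
tool_rot: [0.799, 0.601, -0.008, -0.001]
ft_force: [-0.6, 0.4, -0.1]
grip_width: 0.0001
```

```bash
python3 st.py; python3 -c "
from h import *
a=[cv2.resize(cam(n)['color'][y:y+150,x:x+150],None,fx=2.6,fy=2.6,interpolation=2) for n,x,y in(('side',200,70),('top',225,110))]
cv2.imwrite('pics/p1.png',np.hstack(a))"
```

```text
t 2.23 fix [ 0.1202 -0.0073  0.3187] F [-0.68  0.25 -0.06] w 0.0001
[[0.005, 1.0, -0.011], [1.0, -0.005, -0.011], [-0.011, -0.011, -1.0]] [-0.13  0.66  0.88  1.8  -0.01  0.15]
```

View pics/p1.png

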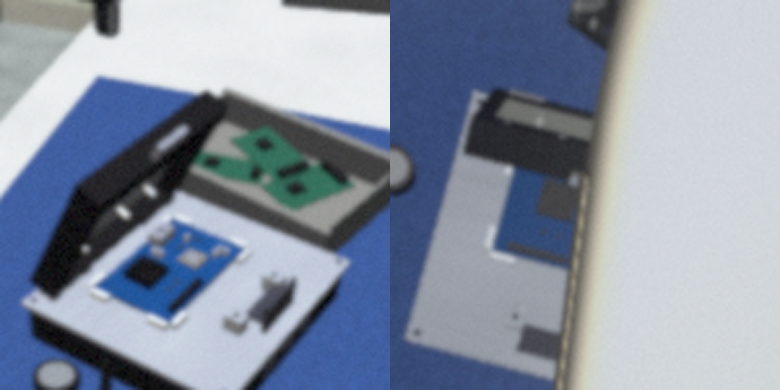

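play_rows --deltas '[0,0.1,0,0.6,0,0,0,0,0.6,0,0,0,0,0.58,0,0,0,-0.4,0,0,0,0,-0.1,0,0,0,0,0,0,0]'

```text
clock: 3.08
eef_pos: [0.6367, -0.0636, 0.2214]
tool_rot: [0.795, 0.607, -0.002, 0.003]
ft_force: [0.2, 0.1, 0.6]
grip_width: -0.0003
```

```bash
python3 st.py
```

```text
t 3.08 fix [0.0796 0.0069 0.2214] F [0.18 0.17 0.65] w -0.0003
[[-0.008, 1.0, 0.002], [1.0, 0.008, -0.007], [-0.007, 0.002, -1.0]] [-0.1   0.53  0.41  1.45 -0.01  0.17]
```

play_rows --deltas '[0,0,-0.09,0.05,0,0,0,-0.09,0.05,0,0,0,-0.09,0.05,0,0,0,-0.09,0.05,0,0,0,-0.09,0.05,0,0,0,-0.09,0.045,0,0,0,-0.09,0.045,0,0,0,-0.09,0.045,0]'

```text
clock: 4.08
eef_pos: [0.5976, -0.0521, 0.2017]
tool_rot: [0.795, 0.606, 0.003, 0.008]
ft_force: [0.8, 0.1, 5.0]
grip_width: 0.0005
```

```bash
python3 st.py
```

```text
t 4.08 fix [0.0389 0.0073 0.2017] F [0.76 0.36 4.99] w 0.0005
[[-0.007, 1.0, 0.016], [1.0, 0.007, -0.004], [-0.004, 0.016, -1.0]] [-0.08  0.44  0.21  1.33 -0.01  0.18]
```

play_rows --deltas '[0,0,-0.09,0.07,0,0,0,-0.09,0.07,0,0,0,-0.09,0.075,0,0,0,-0.09,0.075,0,0,0,-0.09,0.075,0,0,0,-0.08,0.08,0,0,0,-0.07,0.08,0,0,0,-0.07,0.08,0,0,0,-0.07,0.08,0]'

```text
clock: 5.2
eef_pos: [0.55, -0.039, 0.1554]
tool_rot: [0.795, 0.607, 0.001, 0.005]
ft_force: [0.8, 1.0, 1.8]
grip_width: -0.0003
```

```bash
python3 st.py
```

```text
t 5.2 fix [-0.0105  0.007   0.1554] F [0.47 1.17 1.79] w -0.0003
[[-0.008, 1.0, 0.01], [1.0, 0.008, -0.004], [-0.004, 0.01, -1.0]] [-0.07  0.38 -0.01  1.18 -0.01  0.2 ]
```

play_rows --deltas '[0,0,-0.055,0.085,0,0,0,-0.055,0.085,0,0,0,-0.05,0.085,0,0,0,-0.05,0.085,0,0,0,-0.05,0.085,0,0,0,-0.05,0.085,0,0,0,-0.03,0.07,0,0,0,-0.03,0.07,0,0,0,-0.03,0.07,0]'

```text
clock: 6.32
eef_pos: [0.526, -0.0325, 0.1084]
tool_rot: [0.795, 0.607, 0.002, 0.005]
ft_force: [0.9, 0.1, 1.7]
grip_width: 0.0
```

```bash
python3 st.py
```

```text
t 6.33 fix [-0.0353  0.0067  0.1084] F [0.82 0.38 1.74] w 0.0
[[-0.008, 1.0, 0.01], [1.0, 0.008, -0.004], [-0.004, 0.01, -1.0]] [-0.06  0.37 -0.15  1.04 -0.01  0.21]
```

play_rows --deltas '[0,0,-0.01,0.045,0,0,0,-0.01,0.045,0,0,0,-0.01,0.045,0,0,0,0,0.04,0,0,0,0,0.03,0,0,0,0,0.03,0,0,0,0,0.03,0]'

```text
clock: 7.2
eef_pos: [0.5225, -0.0318, 0.094]
tool_rot: [0.795, 0.607, 0.001, 0.004]
ft_force: [-5.2, 1.1, 16.1]
grip_width: 0.0003
```

```bash
python3 st.py
```

```text
t 7.2 fix [-0.0389  0.0065  0.094 ] F [-5.27 -0.39 16.1 ] w 0.0003
[[-0.008, 1.0, 0.008], [1.0, 0.008, -0.004], [-0.004, 0.008, -1.0]] [-0.06  0.38 -0.17  1.01 -0.01  0.21]
```

play_rows --deltas '[0,0,0,-0.4,0,0,0,0,-0.6,0,0,-0.05,-0.65,0,0,0,-0.05,-0.65,0,0,0,0,-0.6,0,0,0,0,0,0.5,0,0,0,0,0.5,0,0,0,0,0.1,0,0,0,0,0,0]'

```text
clock: 8.32
eef_pos: [0.4095, -0.0106, 0.0878]
tool_rot: [0.796, 0.606, 0.0, 0.009]
ft_force: [-0.2, -0.9, 0.6]
grip_width: 0.0002
```

```bash
python3 st.py; python3 -c "
from h import *
a=cv2.resize(cam('side')['color'][95:245,180:380],None,fx=4,fy=4,interpolation=2)
cv2.imwrite('pics/p2.png',a)"
```

```text
t 8.32 fix [-0.1534 -0.0038  0.0878] F [ 0.07 -0.88  0.59] w 0.0002
[[-0.006, 1.0, 0.015], [1.0, 0.006, -0.01], [-0.01, 0.015, -1.0]] [-0.02  0.18 -0.47  0.9  -0.01  0.25]
```

View pics/p2.png

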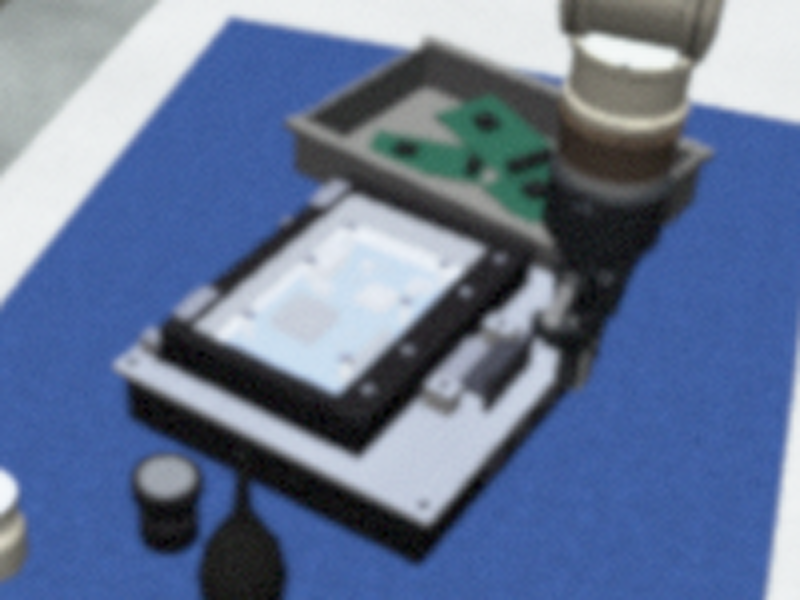

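The lid is flat on its stop, and the fingers stand in front of the latch plate at about (580, 360) in the crop. Now I'll push the latch.

play_rows --deltas '[0,0.05,0,0.13,0,0,0,0.3,0,0,0,0,0.12,0,0,0,0,0.08,0,0,0,0,0.08,0,0,0,0,0.08,0,0,0,0,0.08,0,0]'

```text
clock: 9.25
eef_pos: [0.4535, -0.019, 0.0817]
tool_rot: [0.795, 0.606, 0.0, 0.008]
ft_force: [-2.0, 0.8, 1.9]
grip_width: 0.0001
```

```bash
python3 st.py
```

```text
t 9.25 fix [-1.088e-01  1.000e-04  8.170e-02] F [-2.14  0.26  1.9 ] w 0.0001
[[-0.006, 1.0, 0.013], [1.0, 0.006, -0.009], [-0.009, 0.013, -1.0]] [-0.03  0.27 -0.37  0.91 -0.01  0.23]
```

play_rows --deltas '[0,0,0.05,0,0,0,0,0.05,0,0,0,0,0.05,0,0,0,0,0.05,0,0]'

```text
clock: 9.75
eef_pos: [0.4561, -0.0202, 0.0804]
tool_rot: [0.795, 0.606, -0.006, 0.0]
ft_force: [-9.3, 3.1, 7.1]
grip_width: 0.0003
```

```bash
python3 st.py
```

```text
t 9.75 fix [-0.106  -0.0003  0.0804] F [-9.76  0.43  7.14] w 0.0003
[[-0.007, 1.0, -0.007], [1.0, 0.007, -0.009], [-0.009, -0.007, -1.0]] [-0.04  0.29 -0.35  0.94 -0.01  0.23]
```

play_rows --deltas '[0,0,0.1,0,0,0,0,0.13,0,0]'

```text
clock: 10.0
eef_pos: [0.4558, -0.0206, 0.0786]
tool_rot: [0.795, 0.607, -0.014, -0.011]
ft_force: [-21.4, 6.7, 17.4]
grip_width: -0.0005
```

```bash
python3 st.py
```

```text
t 10.0 fix [-0.1061 -0.0009  0.0786] F [-22.45   0.61  17.36] w -0.0005
[[-0.009, 0.999, -0.034], [1.0, 0.009, -0.009], [-0.009, -0.034, -0.999]] [-0.04  0.31 -0.33  0.97 -0.    0.22]
```

Hard stop at 22 N with no further travel. I'll retreat and check.

play_rows --deltas '[0,0,-0.3,0,0,0,0,-0.6,0,0,0,0,-0.4,-0.3,0,0,0,0,-0.9,0,0,0,-0.3,-0.9,0,0,0.5,-0.8,0,0,0,0.7,-0.6,0,0,0,0.9,-0.3,0,0,0,0.9,0,0,0,0,0.9,0,0,0,0,0.5,0,0,0,0,0,0,0,0]'

```text
clock: 11.5
eef_pos: [0.348, 0.2978, 0.2177]
tool_rot: [0.796, 0.605, 0.0, -0.005]
ft_force: [-0.5, -0.3, 0.4]
grip_width: 0.0002
```

```bash
python3 st.py; python3 - <<'E'
from h import *
c=cam('top');s=cam('side')
a=[cv2.resize(i,None,fx=2.6,fy=2.6,interpolation=2) for i in (c['color'][130:280,225:375],s['color'][95:245,200:350])]
cv2.imwrite('pics/p3.png',np.hstack(a))
R=cv2.Rodrigues(np.array([0,0,-.2749]))[0]
for x in (-.115,-.095): # plate top front edge midpoints, crop pixels
    P=[R@[x,y,.096]+[.5582,-.0486,0] for y in(-.032,.032)]
    print(x,((proj(c,P)-[225,130])*2.6).round(), ((proj(s,P)-[200,95])*2.6+[390,0]).round())
E
```

```text
t 11.5 fix [-0.2963  0.2763  0.2177] F [-0.36 -0.44  0.4 ] w 0.0002
[[-0.005, 1.0, -0.008], [1.0, 0.005, 0.007], [0.007, -0.008, -1.0]] [ 0.7   0.16 -0.13  1.28  0.01  0.97]
-0.115 [[189. 316.]
 [124. 298.]] [[690. 213.]
 [662. 245.]]
-0.095 [[194. 295.]
 [129. 278.]] [[674. 206.]
 [645. 238.]]
```

View pics/p3.png

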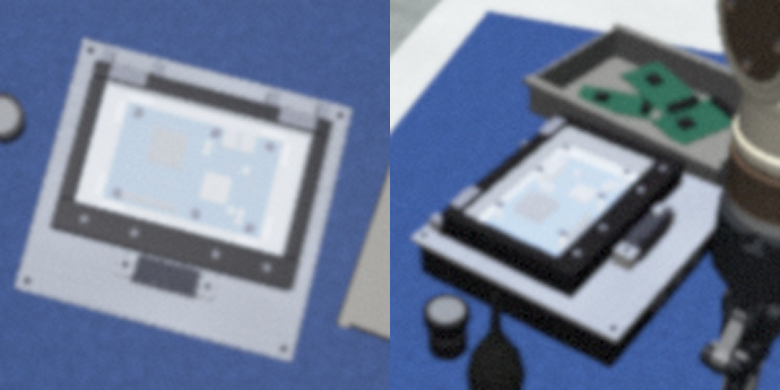

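The lid lies flat. The latch plate's front edge runs from about (133, 283) to (196, 297), which matches the predicted home position and not the drawn-back one. The bystanders are in place.

```bash
python3 -c "
from h import *
print(ticket.job_done())"
```

```text
the job is handed in; nothing more can be done
None
```

The lid is shut and the slide latch is fully home. I handed the job in at about 11.6 s on the robot's clock.

- **Lid:** I pushed it down along its arc with the shut fingertips, slowing near the end. It met its stop with the fingertips 94 mm above the bench, the height of the shut lid, with 16 N upward on the tool.
- **Latch:** I pushed the thumb plate straight in until it stopped at the home position. About 22 N of push gave no further travel.
- **Final pictures:** The lid is flat, and the plate's front edge is within about 2 px (3–4 mm) of where the home position should appear; drawn back, it would be roughly 8 px off. The tongue itself is too small to make out, so that it covers the strike is inferred from the plate position and the hard stop.
- **Other things:** The arm is clear and touching nothing. I never sent the tool near the board, and the loupe, blower and tray look unmoved. The jar lies outside the last picture; it looked in place in the one before.

No check failed or disagreed.

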